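Sort the loudspeaker parts into their trays

TASK

Sort the five loose loudspeaker parts on the mat into the three grey trays: each part goes into the open bay (the half nearer the robot) of the tray whose rear pocket shows a sample of its kind. Set each one down on the tray floor rather than dropping it, standing the same way up as it is now and flat on the floor, not leaning or on top of another. Leave the screwdriver and the jar where they are.

Things in the scene. Friction and masses are not known exactly. Their poses are not given: they have to be found in the camera images.
- driver_a: (All sizes in mm.) Small loudspeaker driver standing cone up on its magnet, 30 high: steel magnet 36 diameter from 0 to 14, black basket rim 50 diameter from 20 to 30 above the underside (grip it by the rim). About 120 g. Origin: centre of the underside, z up. Round, yaw is of no matter.
- driver_b: Small loudspeaker driver standing cone up on its magnet, 30 high: steel magnet 36 diameter from 0 to 14, black basket rim 50 diameter from 20 to 30 above the underside (grip it by the rim). About 120 g. Origin: centre of the underside, z up. Round, yaw is of no matter.
- ring_a: Dark grey ferrite magnet ring lying flat, not magnetised, 45 outer and 20 inner diameter, 14 high, about 80 g. Origin: centre of the underside, z up. Round, yaw is of no matter.
- ring_b: Dark grey ferrite magnet ring lying flat, not magnetised, 45 outer and 20 inner diameter, 14 high, about 80 g. Origin: centre of the underside, z up. Round, yaw is of no matter.
- capacitor: White block-shaped film capacitor, 42 (x) by 22 (y) by 30 high, standing with two wire pins 7 high up on its top. About 45 g. Origin: centre of the underside, z up; the 22 width is the easier grip.
- tray_drivers: Grey tray, fixed; a driver fixed in its rear pocket is the sample. 180 (x) by 130 (y), wall tops 20 and inner floor 4 above the bench, walls 4 thick. Origin: centre of the underside; +x points away from the robot within 7 degrees. Open bay, nearer the robot: x -86 to +24 (centre -31), y -61 to +61; behind a 20 high cross wall the pocket, x +28 to +86. Two parts fit, at y -31 and +31.
- tray_rings: Grey tray, fixed; a ferrite ring fixed in its rear pocket is the sample. 180 (x) by 130 (y), wall tops 20 and inner floor 4 above the bench, walls 4 thick. Origin: centre of the underside; +x points away from the robot within 7 degrees. Open bay, nearer the robot: x -86 to +24 (centre -31), y -61 to +61; behind a 20 high cross wall the pocket, x +28 to +86. Two parts fit, at y -31 and +31.
- tray_capacitors: Grey tray, fixed; a capacitor fixed in its rear pocket is the sample. 180 (x) by 130 (y), wall tops 20 and inner floor 4 above the bench, walls 4 thick. Origin: centre of the underside; +x points away from the robot within 7 degrees. Open bay, nearer the robot: x -86 to +24 (centre -31), y -61 to +61; behind a 20 high cross wall the pocket, x +28 to +86. Takes one part.
- screwdriver: Bystander: screwdriver, 160 long, lying on the bench to the left of the parts. Leave it alone.
- jar: Bystander: closed amber jar, 48 diameter, 50 high, standing to the right of the parts. Leave it alone.

How it is judged (in metres and radians):
At the end, for the whole second after the job is handed in: Both drivers, both rings and the capacitor are each in the open bay of the tray with a sample of their kind: origin within 50 mm of the bay's centre along x and 55 mm along y (the walls leave less), underside within 4 mm of the inner floor, same way up within 0.12 rad, and at rest (under 0.02 m/s) (x of driver_a in the frame of tray_drivers between -0.081 and 0.019 m and y of driver_a in the frame of tray_drivers between -0.055 and 0.055 m and z of driver_a in the frame of tray_drivers between 0.001 and 0.008 m and angle between each of driver_a, driver_b, ring_a, ring_b, capacitor's own z axis and vertical below 0.12 rad and linear speed of each of driver_a, driver_b, ring_a, ring_b, capacitor below 0.02 m/s and x of driver_b in the frame of tray_drivers between -0.081 and 0.019 m and y of driver_b in the frame of tray_drivers between -0.055 and 0.055 m and z of driver_b in the frame of tray_drivers between 0.001 and 0.008 m and x of ring_a in the frame of tray_rings between -0.081 and 0.019 m and y of ring_a in the frame of tray_rings between -0.055 and 0.055 m and z of ring_a in the frame of tray_rings between 0.001 and 0.008 m and x of ring_b in the frame of tray_rings between -0.081 and 0.019 m and y of ring_b in the frame of tray_rings between -0.055 and 0.055 m and z of ring_b in the frame of tray_rings between 0.001 and 0.008 m and x of capacitor in the frame of tray_capacitors between -0.081 and 0.019 m and y of capacitor in the frame of tray_capacitors between -0.055 and 0.055 m and z of capacitor in the frame of tray_capacitors between 0.001 and 0.008 m); the robot touches nothing.
It fails at once if a part is dropped: out of the fingers with its underside more than 45 mm above the bench ((height (world z) of driver_a above 0.045 m and contact force between driver_a and the fingers below 0.05 N) or (height (world z) of driver_b above 0.045 m and contact force between driver_b and the fingers below 0.05 N) or (height (world z) of ring_a above 0.045 m and contact force between ring_a and the fingers below 0.05 N) or (height (world z) of ring_b above 0.045 m and contact force between ring_b and the fingers below 0.05 N) or (height (world z) of capacitor above 0.045 m and contact force between capacitor and the fingers below 0.05 N)).
It fails at once if the screwdriver or the jar is moved more than 20 mm (distance of any of screwdriver, jar from where it was at the start of the episode above 0.02 m).
It also fails if it takes over 112 s, if anything falls off the work surface, if the arm or the gripper's body presses on something with over 40 N, if the wrist force passes 120 N, or if a joint passes its speed limit or range.

ROBOT

A 7-joint arm with a two-finger parallel gripper is mounted at the origin on the work surface. World frame = base frame: x ahead of the robot, y to its left, z up, the work surface at z = 0. Lengths are in m, angles in degrees, forces in N, time in s.
With the tool pointing down it reaches from about 0.425 to 0.8 m from the base axis. Payload 8.3 kg.
Tool frame: the origin (TCP) lies on the mounting face of the last link; the fingertips stand 173 mm ahead of it and the grasp point (between the pads) lies 155 mm ahead of it; x points along the fingers, y is the direction in which the jaws open and shut, and the axes are right-handed (so a half turn about x gives the same grasp; the last joint's range is limited). The gripper opens to 85 mm and grips with 20 to 120 N. Pads are 22 mm wide; open, the fingers measure 114 mm over their backs; the gripper's body (76 mm by 85 mm) begins 54 mm behind the grasp point. The pads swing forward as they close: fully open they stand 13 mm farther back than shut.
Start: joints at [65.953, 21.967, 0.94, 78.501, -0.361, 79.538, -2.664], TCP at [0.218, -0.586, 0.405] pointing down, gripper open.
Joint ranges: [-169.22, 169.22], [-14.56, 117.87], [-87.37, 89.26], [10.42, 133.3], [-82.24, 262.24], [0.94, 117.77], [-172.7, 172.7]. Speed limits (degrees/s): [136.94, 136.94, 172.46, 172.46, 180, 180, 180].

INTERFACE

Orientations are given as [roll, pitch, yaw] about the fixed x, y, z axes, in that order (R = Rz(yaw) Ry(pitch) Rx(roll)).
In Python, from cell import r, vision, job gives the robot as it stands.
- The arm moves only by the tool apply_moves, never from a script. Its argument "targets" is a list of rows, each a list of 5 numbers: the shift along the world's x, y, z each as a share of 30 mm, from -1 to 1, then the turn about the world's z as a share of 0.1 rad, from -1 to 1, then the closure, from 0 (fully open) to 1 (shut). In form: [[tx, ty, tz, spin, grip], ...]. A call has exactly 5 rows; each row shifts and turns the commanded pose from where the row before left it; what a row does not reach is not made up. A row lasts 1/8 s, in which the tool goes at most 62.5 mm and 10.7 degrees, less where a joint would pass 70% of its speed; a pose out of reach is approached as far as the arm can. A call with a number of a shift or a turn outside -1 to 1 is refused whole. A call with a gripper value outside its range is refused whole. The fingers move at their own pace and stop on an object; "grip_force" is the grip in N (left out, the last holds). Time passes only in rows, so rows that do not move let the fingers close, or fill a call up. It gives the time, the measured TCP pose, the force and the opening at its end, in the units of the state.
- r.get_obs(): the state, without advancing time (a new reading comes with each control period).
- vision.camera(name): name is "scene" or "side" or "wrist"; returns (picture, depth): 480x640x3 uint8, red, green, blue; 480x640 float32, m along the optical axis (not along the pixel's ray), 0 where there is no reading.
- vision.camera_info(name): a dict with "mtx" (3x3 intrinsics, pixels), "world_from_camera" (4x4, takes a point from camera to world coordinates); the wrist camera has in their place "mount" (4x4, takes a point from camera to tool coordinates, whose origin is the TCP and whose axes are the tool frame's). Camera axes: x right, y down, z forward; pixel columns grow to the right and rows downward; lengths in m; the calibration is good to about 2 mm. A picture is of the moment at which its call begins: read the wrist's pose just before it. camera_info takes no time and is no camera call.
- job.hand_in(): hands the job in, once; it reports no verdict.
Trained networks look in the newest picture that a camera, given by its name, has taken for a name from the list of things; names that differ only in an ending like _2 or _b are one class to them, and where a whole thing is asked for, a point or a joint stands for the part that bears it (a point fixed in the world has none). Each returns a list of dicts, best first, with "score" (0 to 1); they miss things now and then, are a little off and sometimes report something else, mostly with a low value. They report only what shows in the picture. A call takes as long as a camera call.
- vision.cut_out(query, camera): "mask" (480x640 bool, what is visible of it) and "rect" ([centre column, centre row, width, height] in pixels, round what is visible of it).
The state is a dict: "time": time; "qpos": joint angles; "qvel": joint speeds; "joint_torque": joint torques, N m; "tool_pos": TCP position; "ee_rot": TCP orientation; "ft_force": force on the tool from outside, world axes, zero at the start; "ft_torque": the same for the moment, N m; "width": finger opening in m.
Only numpy, scipy, OpenCV 4.12 (cv2) and the standard library are available. Lean on these libraries where they do the work, as an engineer would, in place of code of your own. Each camera call takes 0.05 s, during which the arm holds its last target.

## Working session

There is one attempt and no reset: what is moved stays moved. The work goes in short steps, Python scripts to look and compute and a tool call to move; the robot and the scene stay as the last step left them, time stands still between calls to the robot, and variables do not carry over. Pictures are saved under pics/ and viewed, and the job is handed in when it is done.

Besides the shell and the picture viewer there is one more tool, called after "Request:" by a JSON object that holds its "op" and its "data". apply_moves: Moves the arm, as the interface text tells. Its arguments: {"type":"object","properties":{"targets":{"type":"array","items":{"type":"array","items":{"type":"number"}}},"grip_force":{"type":"number"}},"required":["targets"]}

```bash
mkdir -p pics; ls
cat > h.py <<'E'
import numpy as np, cv2
from cell import r, vision, job
def world(cam, mask_depth, uv=None):
    info=vision.camera_info(cam); K=np.array(info["mtx"]); T=np.array(info["world_from_camera"])
    v,u=np.mgrid[0:480,0:640]; d=mask_depth
    P=np.stack([(u-K[0,2])/K[0,0]*d,(v-K[1,2])/K[1,1]*d,d,np.ones_like(d)],-1)
    return (P@T.T)[...,:3]
E
python3 - <<'E'
from h import *
o=r.get_obs(); print({k:np.round(v,3) for k,v in o.items()})
for c in ("scene","side"):
    im,d=vision.camera(c); cv2.imwrite(f"pics/{c}0.png",im[...,::-1]); np.save(f"{c}_d.npy",d); np.save(f"{c}_im.npy",im)
    W=world(c,d)
    print(c, np.round(np.array(vision.camera_info(c)["world_from_camera"]),3).tolist(), (d>0).mean())
    for q in ["driver_a","ring_a","capacitor","tray_drivers","tray_rings","tray_capacitors","screwdriver","jar"]:
        for x in vision.cut_out(q,c):
            m=x["mask"]&(d>0); p=W[m]
            if len(p)==0: continue
            z=np.percentile(p[:,2],95); t=p[p[:,2]>z-0.006]
            lo,hi=np.percentile(t[:,:2],[1,99],axis=0)
            print(q,round(x["score"],2),np.round(x["rect"]),"ztop",round(z,4),"mid",np.round((lo+hi)/2,4),"size",np.round(hi-lo,4),len(p))
E
```

```text
pics
{'time': np.float64(0.0), 'qpos': array([65.954, 22.015,  0.936, 78.562, -0.362, 79.538, -2.664]), 'qvel': array([-0.078,  0.017, -0.023,  0.005, -0.053,  0.042,  0.106]), 'joint_torque': array([-1.0000e-03, -6.2760e+01,  8.4400e-01, -3.7182e+01,  1.6000e-02,
        1.4000e-02,  0.0000e+00]), 'tool_pos': array([ 0.218, -0.585,  0.404]), 'ee_rot': array([-89.662,  89.887, 110.785]), 'ft_force': array([ 1.144, -0.167,  0.591]), 'ft_torque': array([-0.041,  0.047,  0.005]), 'width': np.float64(0.085)}
scene [[0.627, 0.658, -0.417, 1.038], [0.779, -0.526, 0.341, -0.399], [0.005, -0.539, -0.842, 1.027], [0.0, 0.0, 0.0, 1.0]] 0.9956184895833333
driver_a 0.85 [340. 200.  23.  19.] ztop 0.0314 mid [0.4697 0.1124] size [0.0498 0.048 ] 409
driver_a 0.72 [375. 170.  19.  24.] ztop 0.0313 mid [0.4568 0.2303] size [0.0487 0.0491] 347
driver_a 0.22 [255. 256.  24.  19.] ztop 0.0168 mid [ 0.4659 -0.113 ] size [0.0436 0.0416] 310
ring_a 0.88 [257. 255.  22.  20.] ztop 0.0168 mid [ 0.4658 -0.113 ] size [0.0436 0.0416] 337
ring_a 0.58 [285. 223.  20.  18.] ztop 0.0162 mid [ 0.4315 -0.0143] size 
[... 1553 characters left out ...]
3] size [0.0805 0.0596] 1894
tray_rings 0.59 [337. 228.  12.  12.] ztop 0.0144 mid [ 0.4681 -0.1119] size [0.0409 0.0451] 165
tray_rings 0.55 [242. 306.  91.  53.] ztop 0.0194 mid [0.649  0.1964] size [0.1799 0.1322] 3936
tray_capacitors 0.66 [277. 212.  65.  38.] ztop 0.0278 mid [ 0.6483 -0.1739] size [0.1673 0.0926] 1957
tray_capacitors 0.56 [252. 249.  76.  47.] ztop 0.0216 mid [0.672  0.0106] size [0.1801 0.1314] 2760
screwdriver 0.55 [332. 410.  86.  26.] ztop 0.0257 mid [0.3858 0.4162] size [0.0727 0.0396] 749
jar 0.48 [332. 163.  14.  16.] ztop 0.0501 mid [ 0.5209 -0.4254] size [0.0394 0.0446] 229
jar 0.2 [276. 213.  67.  35.] ztop 0.028 mid [ 0.648  -0.1792] size [0.1671 0.0712] 1912
```

Run:
```python
from h import *
a=np.load("scene_im.npy")[130:420,90:500,::-1]; cv2.imwrite("pics/c1.png",cv2.resize(a,(800,566),interpolation=cv2.INTER_CUBIC))
a=np.load("side_im.npy")[140:440,150:450,::-1]; cv2.imwrite("pics/c2.png",cv2.resize(a,(600,600),interpolation=cv2.INTER_CUBIC))
# trays: precise fits
for c in ("scene","side"):
    W=world(c,np.load(f"{c}_d.npy")); p=W.reshape(-1,3)
    for n,(x,y) in {"R":(.672,-.174),"M":(.67,.01),"L":(.648,.195)}.items():
        s=p[(abs(p[:,0]-x)<.13)&(abs(p[:,1]-y)<.088)&(p[:,2]>.015)&(p[:,2]<.026)]
        b=cv2.minAreaRect((s[:,:2]*1000).astype(np.float32)); print(c,n,np.round(b[0],1),np.round(b[1],1),round(b[2],1))
        t=p[(abs(p[:,0]-x-.055)<.05)&(abs(p[:,1]-y)<.05)]; print("  rear max z",np.round(np.percentile(t[:,2],[90,98,99.5]),3))
    s=p[(abs(p[:,0]-.4359)<.05)&(abs(p[:,1]+.2298)<.05)&(p[:,2]>.026)&(p[:,2]<.036)]
    b=cv2.minAreaRect((s[:,:2]*1000).astype(np.float32)); print("cap",c,np.round(b[0],1),np.round(b[1],1),round(b[2],1))
```

```text
scene R [ 648.1 -176.3] [182.6 131.2] 4.2
  rear max z [0.03  0.034 0.036]
scene M [668.6   8.6] [132.9 182.4] 89.6
  rear max z [0.03  0.036 0.037]
scene L [646.3 194.5] [182.9 133.7] 0.2
  rear max z [0.019 0.022 0.023]
cap scene [ 435.1 -230.1] [23.9 42.1] 18.8
side R [ 651.8 -174.8] [180.4 137.8] 4.2
  rear max z [0.03  0.033 0.035]
side M [672.2   9.9] [182.1 134.7] 0.2
  rear max z [0.031 0.034 0.036]
side L [649.4 196.3] [181.1 134.6] 0.9
  rear max z [0.018 0.02  0.021]
cap side [ 438.3 -227.6] [21.8 42. ] 17.4
```

View pics/c1.png

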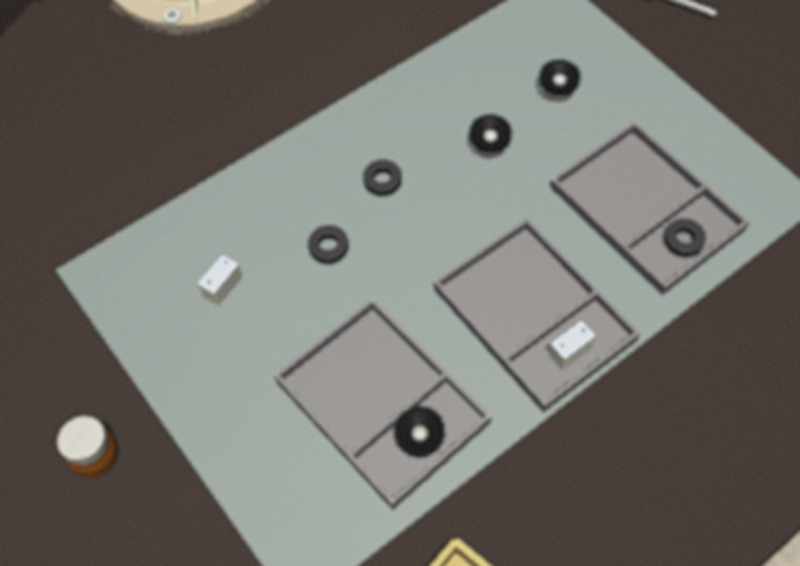

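View pics/c2.png

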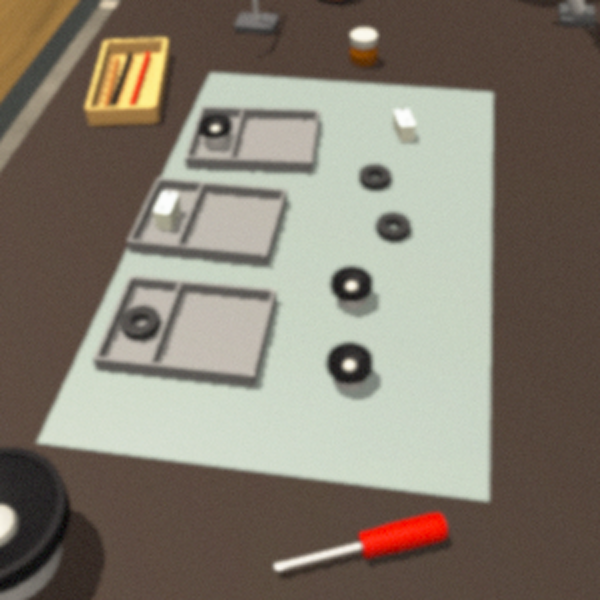

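Both views agree. The right tray holds the driver sample, the middle one the capacitor and the left one the ring. The loose parts are clearly visible, with the drivers on the left, then the rings, then the capacitor on the right. I'll do the capacitor first.

Request:
{"op": "apply_moves", "data": {"targets": [[0.49,0.79,-0.2,1,0],[0.49,0.79,-0.2,1,0],[0.49,0.79,-0.2,1,0],[0.49,0.79,-0.2,1,0],[0.49,0.79,-0.2,1,0]], "grip_force": 40}}

```text
time: 1.52
tool_pos: [0.2923, -0.4663, 0.3746]
ee_rot: [77.8, 90.0, -52.9]
ft_force: [-0.2, 0.3, -1.0]
width: 0.0855
```

Request:
{"op": "apply_moves", "data": {"targets": [[0.49,0.79,-0.3,1,0.2],[0.49,0.79,-0.3,1,0.4],[0.49,0.79,-0.3,1,0.4],[0.49,0.79,-0.3,1,0.4],[0.49,0.79,-0.3,1,0.4]]}}

```text
time: 2.15
tool_pos: [0.3657, -0.3478, 0.3296]
ee_rot: [48.7, 90.0, -53.4]
ft_force: [-0.6, 0.3, -0.2]
width: 0.0512
```

Request:
{"op": "apply_moves", "data": {"targets": [[0.49,0.79,-0.3,1,0.4],[0.49,0.79,-0.3,1,0.4],[0.49,0.79,-0.3,1,0.4],[0.49,0.79,-0.3,1,0.4],[0.49,0.79,-0.3,1,0.4]]}}

```text
time: 2.78
tool_pos: [0.4398, -0.2286, 0.2841]
ee_rot: [-174.7, 90.0, 112.1]
ft_force: [0.5, -0.8, 0.4]
width: 0.0512
```

```bash
cat >> h.py <<'E'
from scipy.spatial.transform import Rotation as Ro
def tool():
    o=r.get_obs(); T=np.eye(4); T[:3,:3]=Ro.from_euler("xyz",o["ee_rot"],degrees=True).as_matrix(); T[:3,3]=o["tool_pos"]
    return T,o
def wrist(pic=None):
    T,o=tool(); im,d=vision.camera("wrist"); info=vision.camera_info("wrist"); K=np.array(info["mtx"])
    M=T@np.array(info["mount"]); v,u=np.mgrid[0:480,0:640]
    P=np.stack([(u-K[0,2])/K[0,0]*d,(v-K[1,2])/K[1,1]*d,d,np.ones_like(d)],-1)@M.T
    if pic: cv2.imwrite(f"pics/{pic}.png",im[...,::-1])
    W=P[...,:3]; W[d==0]=np.nan
    return W,T,o
def state():
    T,o=tool(); print("t",round(o["time"],2),"tcp",np.round(o["tool_pos"],4),"jaw deg",round(np.degrees(np.arctan2(T[1,1],T[0,1])),2),"down",np.round(T[:3,0],3),"w",round(o["width"],4),"F",np.round(o["ft_force"],1),"q",np.round(o["qpos"],0))
E
python3 - <<'E'
from h import *
state(); W,T,o=wrist("w1")
p=W.reshape(-1,3); p=p[np.isfinite(p[:,0])]
s=p[(abs(p[:,0]-.437)<.05)&(abs(p[:,1]+.229)<.05)&(p[:,2]>.026)&(p[:,2]<.034)]
b=cv2.minAreaRect((s[:,:2]*1000).astype(np.float32)); print("cap",np.round(b[0],1),np.round(b[1],1),round(b[2],1),len(s))
E
```

```text
t 2.77 tcp [ 0.4398 -0.2286  0.2841] jaw deg 16.76 down [-0.  0. -1.] w 0.0512 F [ 0.5 -0.8  0.4] q [ 45.  14. -25. 107.   6.  61.  35.]
cap [ 435.7 -231. ] [22.  42.1] 19.3 1845
```

View pics/w1.png

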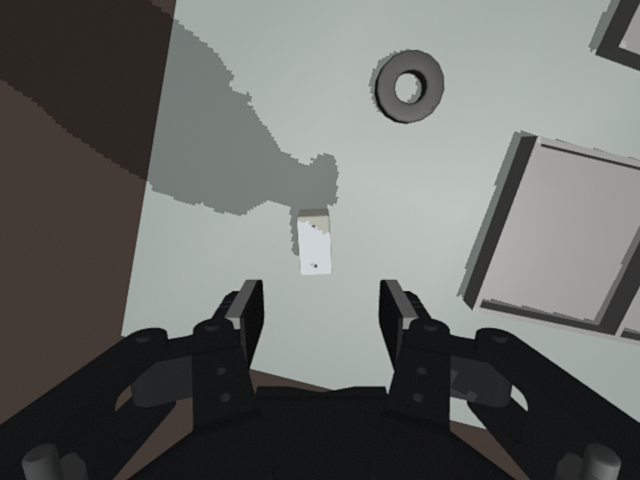

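The picture shows the capacitor at (315,243) lying between the jaws, with a ring at (408,87). I'll go down, grip and lift.

Request:
{"op": "apply_moves", "data": {"targets": [[-0.11,-0.03,-0.5,0.3,0.4],[0,0,-0.9,0,0.4],[0,0,-0.9,0,0.4],[0,0,-0.75,0,0.4],[0,0,-0.5,0,0.4]]}}

```text
time: 3.45
tool_pos: [0.4346, -0.2315, 0.1764]
ee_rot: [-126.8, 89.9, 161.3]
ft_force: [-0.1, -0.8, 0.5]
width: 0.0511
```

Request:
{"op": "apply_moves", "data": {"targets": [[0,0,0,0,0.9],[0,0,0,0,0.9],[0,0,0,0,0.9],[0,0,0,0,0.9],[0,0,0,0,0.9]]}}

```text
time: 4.08
tool_pos: [0.4356, -0.2311, 0.1785]
ee_rot: [29.4, 90.0, -42.4]
ft_force: [-0.0, -0.4, 1.3]
width: 0.0212
```

```bash
python3 -c "
from h import *
state()"
```

```text
t 4.08 tcp [ 0.4356 -0.2311  0.1785] jaw deg 18.11 down [ 0. -0. -1.] w 0.0212 F [-0.  -0.4  1.3] q [ 44.  22. -23. 112.  11.  48.  33.]
```

Request:
{"op": "apply_moves", "data": {"targets": [[0,0,0.5,0,0.9],[0,0,0.9,0,0.9],[0.3,0.4,0.3,-0.2,0.9],[0.7,0.8,0,-0.4,0.9],[0.8,1,0,-0.4,0.9]]}}

```text
time: 4.7
tool_pos: [0.49, -0.1651, 0.2306]
ee_rot: [36.4, 89.9, -41.4]
ft_force: [0.3, 0.2, -0.4]
width: 0.0215
```

Request:
{"op": "apply_moves", "data": {"targets": [[0.8,1,0,-0.4,0.9],[0.8,1,0,-0.4,0.9],[0.8,1,0,-0.4,0.9],[0.8,1,0,-0.4,0.9],[0.8,0.9,0,-0.4,0.9]]}}

```text
time: 5.32
tool_pos: [0.6103, -0.0168, 0.2304]
ee_rot: [102.5, 90.0, 13.3]
ft_force: [0.6, 0.1, -0.8]
width: 0.0216
```

Request:
{"op": "apply_moves", "data": {"targets": [[0.7,0.6,0,-0.2,0.9],[0.3,0.3,0,0,0.9],[0,0,0,0,0.9],[0,0,0,0,0.9],[0,0,0,0,0.9]]}}

```text
time: 5.95
tool_pos: [0.6391, 0.0077, 0.2293]
ee_rot: [-32.0, 90.0, -122.3]
ft_force: [-0.8, 0.1, -0.3]
width: 0.0214
```

Run:
```python
from h import *
state(); W,T,o=wrist("w2")
```

```text
t 5.95 tcp [0.6391 0.0077 0.2293] jaw deg -0.31 down [-0.    -0.001 -1.   ] w 0.0214 F [-0.8  0.1 -0.3] q [ 13.  33. -24.  87.  15.  62. -14.]
```

View pics/w2.png

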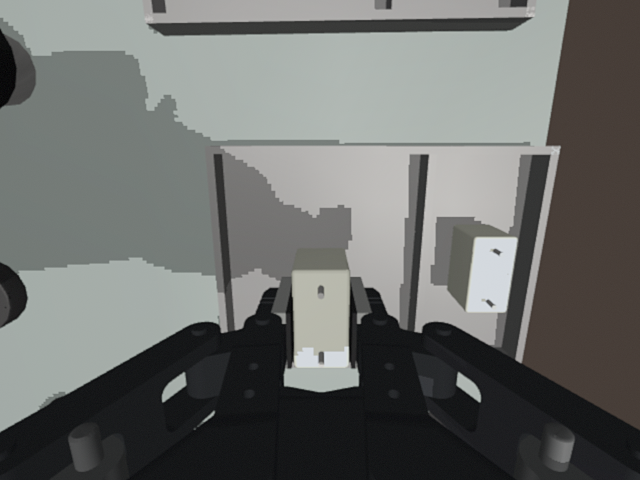

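The capacitor is held upright at (320,310) over the bay, and the sample capacitor is at (493,270) in the pocket behind it. Now lowering it.

Request:
{"op": "apply_moves", "data": {"targets": [[0,0,-0.5,0,0.9],[0,0,-0.5,0,0.9],[0,0,-0.3,0,0.9],[0,0,-0.22,0,0.9],[0,0,0,0,0.9]]}}

```text
time: 6.62
tool_pos: [0.6396, 0.0092, 0.1832]
ee_rot: [-128.2, 90.0, 141.6]
ft_force: [-0.7, 0.5, -0.7]
width: 0.0212
```

```bash
python3 -c "
from h import *
state()"
```

```text
t 6.62 tcp [0.6396 0.0092 0.1832] jaw deg -0.21 down [-0.  0. -1.] w 0.0212 F [-0.7  0.5 -0.7] q [ 13.  37. -23.  89.  16.  58. -15.]
```

Request:
{"op": "apply_moves", "data": {"targets": [[0,0,-0.03,0,0.9],[0,0,0,0,0.6],[0,0,0,0,0.5],[0,0,0,0,0.45],[0,0,0.5,0,0.4]]}}

```text
time: 7.25
tool_pos: [0.6389, 0.0089, 0.197]
ee_rot: [-89.5, 89.8, -179.8]
ft_force: [-0.4, 0.5, -0.2]
width: 0.0511
```

Request:
{"op": "apply_moves", "data": {"targets": [[0,0,1,0,0.4],[0,0,1,0,0.2],[-0.4,-0.3,0.5,0,0.2],[-0.8,-0.55,0.5,0,0.2],[-0.9,-0.65,0,0,0.2]]}}

```text
time: 7.88
tool_pos: [0.5765, -0.0359, 0.2904]
ee_rot: [89.2, 89.8, -0.9]
ft_force: [-0.3, 0.5, 0.3]
width: 0.0685
```

Request:
{"op": "apply_moves", "data": {"targets": [[-0.9,-0.65,0,0,0.2],[-0.9,-0.65,0,0,0.2],[-0.9,-0.65,0,0,0.2],[-0.6,-0.4,0,0,0.2],[-0.35,-0.2,0,0,0.2]]}}

```text
time: 8.5
tool_pos: [0.4664, -0.1132, 0.2888]
ee_rot: [56.7, 89.9, -33.6]
ft_force: [0.8, -0.2, -0.2]
width: 0.0679
```

```bash
cat >> h.py <<'E'
def fitc(p,x,y,zlo,zhi,rad):
    # circle centre of known radius from top-surface points: outer hull fit
    from scipy.optimize import least_squares
    p=p.reshape(-1,3); p=p[np.isfinite(p[:,0])]
    s=p[(abs(p[:,0]-x)<.04)&(abs(p[:,1]-y)<.04)&(p[:,2]>zlo)&(p[:,2]<zhi)]
    h=cv2.convexHull((s[:,:2]*1000).astype(np.float32))[:,0]
    f=least_squares(lambda q:np.hypot(h[:,0]-q[0],h[:,1]-q[1])-q[2],[x*1000,y*1000,rad],loss="soft_l1")
    return np.round(f.x,1),len(s),len(h)
E
python3 - <<'E'
from h import *
state(); W,T,o=wrist("w3")
print(fitc(W,.467,-.113,.010,.020,22.5))
for c in ("scene","side"):
    Q=world(c,np.load(f"{c}_d.npy"))
    for x,y,z,rr in [(.467,-.113,.0135,22.5),(.432,-.012,.0135,22.5),(.4705,.1136,.030,25),(.4578,.232,.030,25)]: print(c,fitc(Q,x,y,z-.004,z+.006,rr))
# capacitor in tray
m=W.reshape(-1,3); m=m[np.isfinite(m[:,0])]; s=m[(abs(m[:,0]-.6395)<.04)&(abs(m[:,1]-.009)<.04)&(m[:,2]>.022)]; 
if len(s): print("cap",np.median(s,0))
E
```

```text
t 8.5 tcp [ 0.4664 -0.1132  0.2888] jaw deg -0.29 down [ 0.001 -0.001 -1.   ] w 0.0679 F [ 0.8 -0.2 -0.2] q [ 32.  11. -24. 109.   5.  61.   5.]
(array([ 466.2, -113.5,   22.2]), 2190, 37)
scene (array([ 466. , -113. ,   22.5]), 259, 19)
scene (array([431.1, -13.5,  22.5]), 233, 18)
scene (array([469.3, 112.9,  25.1]), 169, 23)
scene (array([457. , 230.7,  25.5]), 159, 20)
side (array([ 468.4, -111.1,   22. ]), 112, 17)
side (array([433.8, -10.7,  22.4]), 145, 16)
side (array([472.1, 115. ,  25.5]), 112, 17)
side (array([459. , 233.1,  25.2]), 151, 21)
cap [0.63556884 0.008948   0.03346089]
```

View pics/w3.png

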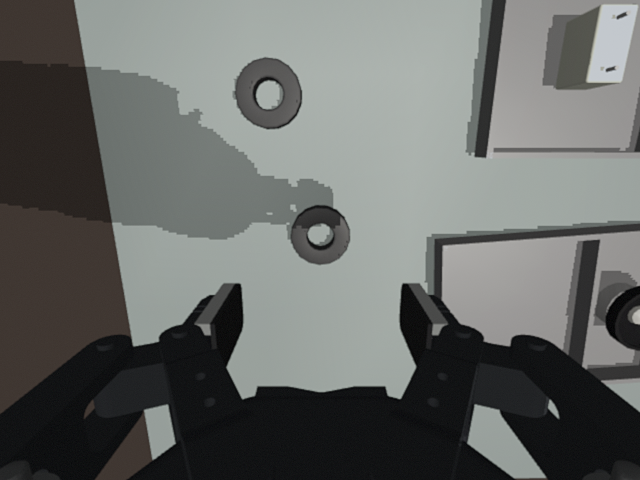

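The ring to be picked is at (320,235), centred between the jaws. The capacitor stands in its bay at (610,45).

Request:
{"op": "apply_moves", "data": {"targets": [[0,0,-0.9,0,0.3],[0,0,-1,0,0.3],[0,0,-1,0,0.3],[0,0,-0.7,0,0.3],[0,0,-0.3,0,0.3]]}}

```text
time: 9.18
tool_pos: [0.4673, -0.1118, 0.1699]
ee_rot: [-130.6, 89.9, 139.3]
ft_force: [-0.4, -0.4, 0.8]
width: 0.0597
```

Request:
{"op": "apply_moves", "data": {"targets": [[0,0,0,0,0.4],[0,0,0,0,0.7],[0,0,0,0,0.7],[0,0,0,0,0.7],[0,0,0,0,0.7]]}}

```text
time: 9.8
tool_pos: [0.4676, -0.1123, 0.1718]
ee_rot: [83.4, 89.9, -6.8]
ft_force: [0.1, 1.2, 6.4]
width: 0.0435
```

```bash
python3 -c "
from h import *
state()"
```

```text
t 9.8 tcp [ 0.4676 -0.1123  0.1718] jaw deg -0.21 down [ 0.002 -0.    -1.   ] w 0.0435 F [0.1 1.2 6.4] q [ 29.  21. -23. 114.  11.  46.   0.]
```

Request:
{"op": "apply_moves", "data": {"targets": [[0,0,0.4,0,0.7],[0,0,0.8,0,0.7],[0.1,0.25,0.4,0,0.7],[0.3,0.6,0,0,0.7],[0.4,0.9,0,0,0.7]]}}

```text
time: 10.42
tool_pos: [0.4912, -0.0599, 0.2192]
ee_rot: [41.4, 90.0, -49.0]
ft_force: [0.5, -0.7, -2.1]
width: 0.0438
```

Request:
{"op": "apply_moves", "data": {"targets": [[0.44,1,0,0,0.7],[0.44,1,0,0,0.7],[0.44,1,0,0,0.7],[0.44,1,0,0,0.7],[0.44,1,0,0,0.7]]}}

```text
time: 11.05
tool_pos: [0.5573, 0.0914, 0.2189]
ee_rot: [-162.9, 90.0, 106.8]
ft_force: [1.2, -0.2, -0.8]
width: 0.044
```

Request:
{"op": "apply_moves", "data": {"targets": [[0.44,1,0,0,0.7],[0.44,1,0,0,0.7],[0.44,1,0,0,0.7],[0.44,1,0,0,0.7],[0.22,0.53,0,0,0.7]]}}

```text
time: 11.68
tool_pos: [0.6163, 0.2283, 0.2187]
ee_rot: [-158.8, 89.9, 111.1]
ft_force: [-0.5, -0.6, -1.8]
width: 0.0435
```

Request:
{"op": "apply_moves", "data": {"targets": [[0,0,0,0,0.7],[0,0,0,0,0.7],[0,0,-0.4,0,0.7],[0,0,-0.4,0,0.7],[0,0,0,0,0.7]]}}

```text
time: 12.3
tool_pos: [0.6158, 0.225, 0.1927]
ee_rot: [-67.0, 89.8, -157.2]
ft_force: [-0.5, -0.2, -1.0]
width: 0.0435
```

Run:
```python
from h import *
state(); W,T,o=wrist("w4")
```

```text
t 12.3 tcp [0.6158 0.225  0.1927] jaw deg -0.26 down [-0.003 -0.001 -1.   ] w 0.0435 F [-0.5 -0.2 -1. ] q [ -5.  38. -26.  86.  18.  61. -35.]
```

View pics/w4.png

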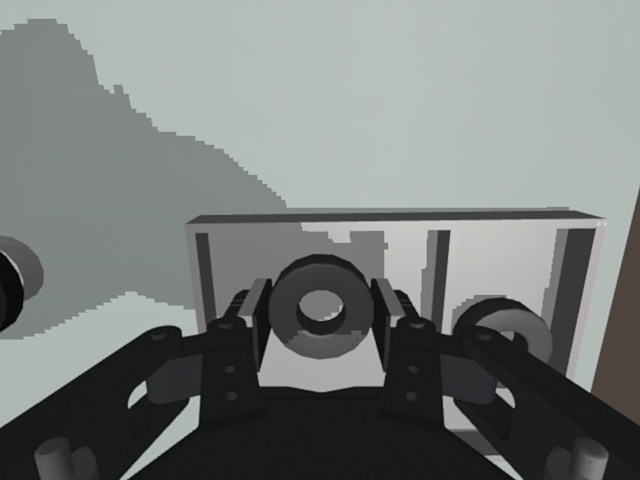

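The ring is held level at (321,305) over the bay, with the ring sample at (503,340). Now lowering it.

Request:
{"op": "apply_moves", "data": {"targets": [[0,0,-0.25,0,0.7],[0,0,-0.17,0,0.7],[0,0,-0.05,0,0.7],[0,0,-0.05,0,0.7],[0,0,0,0,0.7]]}}

```text
time: 12.98
tool_pos: [0.6164, 0.2259, 0.1791]
ee_rot: [-164.4, 90.0, 105.4]
ft_force: [0.3, -0.2, -0.5]
width: 0.0433
```

```bash
python3 -c "
from h import *
state()"
```

```text
t 12.97 tcp [0.6164 0.2259 0.1791] jaw deg -0.22 down [-0.  0. -1.] w 0.0433 F [ 0.3 -0.2 -0.5] q [ -5.  39. -26.  86.  19.  59. -36.]
```

Request:
{"op": "apply_moves", "data": {"targets": [[0,0,-0.03,0,0.7],[0,0,-0.03,0,0.7],[0,0,-0.03,0,0.7],[0,0,0,0,0.7],[0,0,0,0,0.7]]}}

```text
time: 13.6
tool_pos: [0.6164, 0.2259, 0.1764]
ee_rot: [-147.9, 90.0, 121.8]
ft_force: [0.5, 0.3, -0.3]
width: 0.0434
```

```bash
python3 -c "
from h import *
state()"
```

```text
t 13.6 tcp [0.6164 0.2259 0.1764] jaw deg -0.23 down [-0.  0. -1.] w 0.0434 F [ 0.5  0.3 -0.3] q [ -5.  39. -26.  86.  19.  59. -36.]
```

Request:
{"op": "apply_moves", "data": {"targets": [[0,0,-0.04,0,0.7],[0,0,0,0,0.5],[0,0,0,0,0.4],[0,0,0,0,0.35],[0,0,0.4,0,0.3]]}}

```text
time: 14.22
tool_pos: [0.616, 0.2256, 0.1865]
ee_rot: [-72.8, 89.9, -163.0]
ft_force: [0.1, -0.1, 0.5]
width: 0.0598
```

Request:
{"op": "apply_moves", "data": {"targets": [[0,0,0.9,0,0.3],[0,0,1,0,0.3],[-0.35,-0.45,0.6,0,0.3],[-0.6,-0.8,0.4,0,0.3],[-0.75,-0.97,0,0,0.3]]}}

```text
time: 14.85
tool_pos: [0.5654, 0.1595, 0.2764]
ee_rot: [111.6, 89.8, 21.4]
ft_force: [-0.4, -0.4, 0.2]
width: 0.0596
```

Request:
{"op": "apply_moves", "data": {"targets": [[-0.75,-0.97,0,0,0.3],[-0.75,-0.97,0,0,0.3],[-0.75,-0.97,0,0,0.3],[-0.75,-0.97,0,0,0.3],[-0.7,-0.9,0,0,0.3]]}}

```text
time: 15.48
tool_pos: [0.4537, 0.0151, 0.2751]
ee_rot: [76.7, 89.9, -13.5]
ft_force: [0.5, -1.0, -0.5]
width: 0.0596
```

Request:
{"op": "apply_moves", "data": {"targets": [[-0.5,-0.65,0,0,0.3],[-0.24,-0.3,0,0,0.3],[0,0,0,0,0.3],[0,0,0,0,0.3],[0,0,0,0,0.3]]}}

```text
time: 16.1
tool_pos: [0.4327, -0.0118, 0.2742]
ee_rot: [167.4, 90.0, 77.2]
ft_force: [0.5, -0.6, 0.2]
width: 0.0598
```

Run:
```python
from h import *
state(); W,T,o=wrist("w5")
print(fitc(W,.432,-.012,.010,.020,22.5))
im,d=vision.camera("scene"); cv2.imwrite("pics/s5.png",cv2.resize(im[130:420,90:500,::-1],(800,566),interpolation=cv2.INTER_CUBIC))
Q=world("scene",d); s=Q.reshape(-1,3); s=s[(abs(s[:,0]-.6164)<.015)&(abs(s[:,1]-.226)<.015)]; print(fitc(Q,.6164,.226,.015,.026,22.5), np.percentile(s[:,2],[10,50,90]))
```

```text
t 16.1 tcp [ 0.4327 -0.0118  0.2742] jaw deg -0.14 down [ 0.  0. -1.] w 0.0598 F [ 0.5 -0.6  0.2] q [ 23.   7. -27. 116.   3.  58.  -6.]
(array([431.8, -14. ,  22.1]), 2433, 38)
(array([613.2, 241.4,  37.8]), 291, 14) [0.00453935 0.01665612 0.01973697]
```

View pics/w5.png

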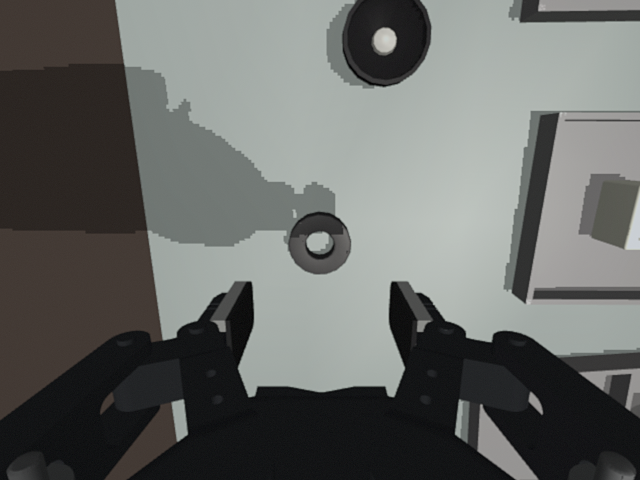

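View pics/s5.png

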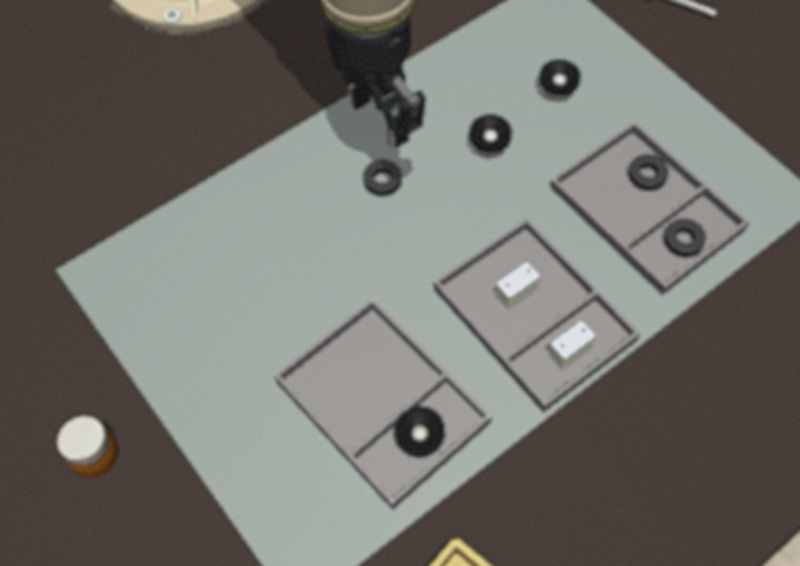

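The first ring lies in its bay at (648,172) and the capacitor stands in its bay at (517,280). The second ring is between the jaws at (320,243) in the wrist picture.

Request:
{"op": "apply_moves", "data": {"targets": [[0,-0.04,-0.6,0,0.3],[0,0,-0.9,0,0.3],[0,0,-0.9,0,0.3],[0,0,-0.7,0,0.3],[0,0,-0.29,0,0.3]]}}

```text
time: 16.82
tool_pos: [0.4319, -0.0135, 0.1713]
ee_rot: [-106.1, 89.9, 163.7]
ft_force: [-0.8, -0.4, 1.2]
width: 0.0596
```

Request:
{"op": "apply_moves", "data": {"targets": [[0,0,0,0,0.4],[0,0,0,0,0.7],[0,0,0,0,0.7],[0,0,0,0,0.7],[0,0,0,0,0.7]]}}

```text
time: 17.45
tool_pos: [0.4327, -0.0138, 0.1732]
ee_rot: [84.1, 89.9, -6.1]
ft_force: [-1.3, 0.3, 6.4]
width: 0.0435
```

```bash
python3 -c "
from h import *
state()"
```

```text
t 17.45 tcp [ 0.4327 -0.0138  0.1732] jaw deg -0.23 down [ 0.001 -0.    -1.   ] w 0.0435 F [-1.3  0.3  6.4] q [ 20.  16. -25. 121.  10.  45. -11.]
```

Request:
{"op": "apply_moves", "data": {"targets": [[0,0,0.4,0,0.7],[0,0,0.8,0,0.7],[0.2,0.2,0.6,0,0.7],[0.5,0.5,0,0,0.7],[0.8,0.8,0,0,0.7]]}}

```text
time: 18.08
tool_pos: [0.4775, 0.0307, 0.2275]
ee_rot: [37.1, 89.9, -53.2]
ft_force: [-0.0, -0.0, -0.6]
width: 0.0437
```

Request:
{"op": "apply_moves", "data": {"targets": [[0.9,0.85,0,0,0.7],[0.9,0.85,0,0,0.7],[0.9,0.85,0,0,0.7],[0.9,0.85,0,0,0.7],[0.7,0.7,0,0,0.7]]}}

```text
time: 18.7
tool_pos: [0.6071, 0.1551, 0.227]
ee_rot: [-174.8, 90.0, 95.0]
ft_force: [-0.8, -0.5, -0.4]
width: 0.0432
```

Request:
{"op": "apply_moves", "data": {"targets": [[0.34,0.33,0,0,0.7],[0,0,0,0,0.7],[0,0,0,0,0.7],[0,0,-0.4,0,0.7],[0,0,-0.4,0,0.7]]}}

```text
time: 19.32
tool_pos: [0.6161, 0.1633, 0.2016]
ee_rot: [-37.5, 90.0, -127.8]
ft_force: [-0.7, 0.3, -0.8]
width: 0.0434
```

Request:
{"op": "apply_moves", "data": {"targets": [[0,0,-0.3,0,0.7],[0,0,-0.2,0,0.7],[0,0,-0.1,0,0.7],[0,0,0,0,0.7],[0,0,0,0,0.7]]}}

```text
time: 19.95
tool_pos: [0.6166, 0.1642, 0.1849]
ee_rot: [111.7, 90.0, 21.5]
ft_force: [-0.4, 0.1, -1.7]
width: 0.0434
```

Run:
```python
from h import *
state(); W,T,o=wrist("w6")
```

```text
t 19.95 tcp [0.6166 0.1642 0.1849] jaw deg -0.22 down [ 0.001  0.    -1.   ] w 0.0434 F [-0.4  0.1 -1.7] q [  0.  37. -26.  89.  18.  58. -30.]
```

View pics/w6.png

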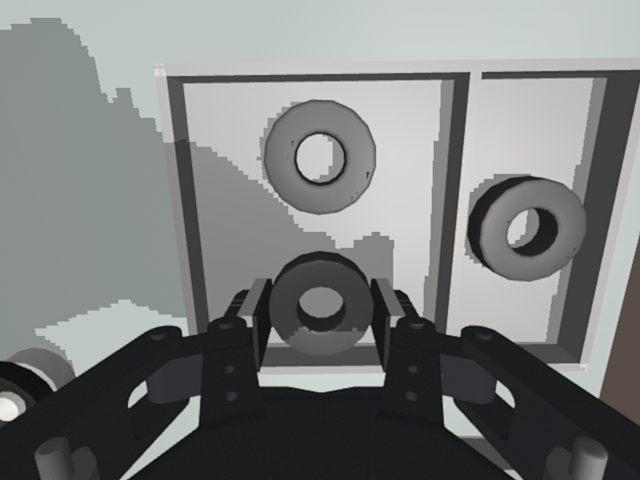

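The second ring is held at (320,305), clear of the first ring lying flat at (320,157). Now lowering and releasing.

Request:
{"op": "apply_moves", "data": {"targets": [[0,0,-0.15,0,0.7],[0,0,-0.08,0,0.7],[0,0,-0.03,0,0.7],[0,0,-0.02,0,0.7],[0,0,0,0,0.7]]}}

```text
time: 20.62
tool_pos: [0.6163, 0.1641, 0.1773]
ee_rot: [10.3, 90.0, -79.9]
ft_force: [-4.7, -2.4, 11.1]
width: 0.0433
```

```bash
python3 -c "
from h import *
state()"
```

```text
t 20.62 tcp [0.6163 0.1641 0.1773] jaw deg -0.23 down [ 0. -0. -1.] w 0.0433 F [-4.7 -2.4 11.1] q [  0.  37. -25.  89.  18.  58. -30.]
```

Request:
{"op": "apply_moves", "data": {"targets": [[0,0,0,0,0.5],[0,0,0,0,0.4],[0,0,0,0,0.35],[0,0,0.3,0,0.3],[0,0,0.8,0,0.3]]}}

```text
time: 21.25
tool_pos: [0.6159, 0.1639, 0.2085]
ee_rot: [-78.9, 89.8, -169.1]
ft_force: [0.8, -0.2, -0.3]
width: 0.06
```

Request:
{"op": "apply_moves", "data": {"targets": [[0,0,1,0,0.2],[-0.3,-0.1,1,0,0.2],[-0.6,-0.2,0.6,0,0.2],[-0.8,-0.27,0,0,0.2],[-0.9,-0.3,0,0,0.2]]}}

```text
time: 21.88
tool_pos: [0.5379, 0.138, 0.288]
ee_rot: [107.3, 89.9, 17.0]
ft_force: [-0.5, -0.6, -0.0]
width: 0.0685
```

Request:
{"op": "apply_moves", "data": {"targets": [[-0.9,-0.3,0,0,0.2],[-0.8,-0.3,0,0,0.2],[-0.56,-0.2,0,0,0.2],[0,0,0,0,0.2],[0,0,0,0,0.2]]}}

```text
time: 22.5
tool_pos: [0.4712, 0.1142, 0.2876]
ee_rot: [104.2, 89.9, 14.0]
ft_force: [0.1, -0.3, -0.8]
width: 0.0682
```

Run:
```python
from h import *
state(); W,T,o=wrist("w7")
print(fitc(W,.4706,.114,.026,.036,25))
```

```text
t 22.5 tcp [0.4712 0.1142 0.2876] jaw deg -0.23 down [ 0.001  0.    -1.   ] w 0.0682 F [ 0.1 -0.3 -0.8] q [ 10.  13. -30. 108.   7.  61. -24.]
(array([470.1, 112.7,  24.8]), 1712, 47)
```

View pics/w7.png

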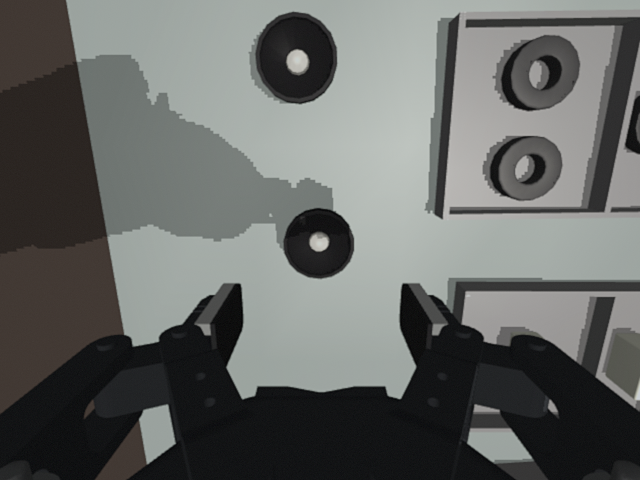

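Both rings lie flat in their bay at (540,72) and (527,168). The driver is between the jaws at (319,243).

Request:
{"op": "apply_moves", "data": {"targets": [[-0.02,-0.03,-0.7,0,0.2],[0,0,-0.95,0,0.2],[0,0,-0.95,0,0.2],[0,0,-0.7,0,0.2],[0,0,-0.35,0,0.2]]}}

```text
time: 23.18
tool_pos: [0.4702, 0.1133, 0.1764]
ee_rot: [-100.2, 89.9, 169.6]
ft_force: [-0.0, 0.1, 0.6]
width: 0.0685
```

Request:
{"op": "apply_moves", "data": {"targets": [[0,0,0,0,0.35],[0,0,0,0,0.7],[0,0,0,0,0.7],[0,0,0,0,0.7],[0,0,0,0,0.7]]}}

```text
time: 23.8
tool_pos: [0.4703, 0.1131, 0.1781]
ee_rot: [94.5, 89.9, 4.2]
ft_force: [-0.4, -0.9, 3.9]
width: 0.0484
```

```bash
python3 -c "
from h import *
state()"
```

```text
t 23.8 tcp [0.4703 0.1131 0.1781] jaw deg -0.23 down [ 0.001  0.    -1.   ] w 0.0484 F [-0.4 -0.9  3.9] q [  7.  22. -28. 114.  14.  48. -29.]
```

Request:
{"op": "apply_moves", "data": {"targets": [[0,0,0.4,0,0.7],[0,0,0.8,0,0.7],[0.1,-0.24,0.6,0,0.7],[0.25,-0.5,0,0.1,0.7],[0.4,-0.8,0,0.1,0.7]]}}

```text
time: 24.42
tool_pos: [0.4926, 0.0673, 0.2327]
ee_rot: [111.2, 89.9, 22.3]
ft_force: [0.1, 0.3, -1.9]
width: 0.0485
```

Request:
{"op": "apply_moves", "data": {"targets": [[0.45,-0.95,0,0.1,0.7],[0.45,-0.95,0,0.1,0.7],[0.45,-0.95,0,0.1,0.7],[0.45,-0.95,0,0.1,0.7],[0.45,-0.95,0,0.1,0.7]]}}

```text
time: 25.05
tool_pos: [0.5603, -0.0765, 0.2322]
ee_rot: [142.5, 90.0, 56.3]
ft_force: [0.4, 0.1, -1.5]
width: 0.0483
```

Request:
{"op": "apply_moves", "data": {"targets": [[0.45,-0.95,0,0.1,0.7],[0.45,-0.95,0,0,0.7],[0.45,-0.95,0,0,0.7],[0.4,-0.85,0,0,0.7],[0.27,-0.75,0,0,0.7]]}}

```text
time: 25.68
tool_pos: [0.6209, -0.2102, 0.232]
ee_rot: [-177.5, 90.0, 96.8]
ft_force: [0.0, -0.2, -1.1]
width: 0.0486
```

Request:
{"op": "apply_moves", "data": {"targets": [[0,0,0,0,0.7],[0,0,0,0,0.7],[0,0,-0.4,0,0.7],[0,0,-0.4,0,0.7],[0,0,0,0,0.7]]}}

```text
time: 26.3
tool_pos: [0.6198, -0.2086, 0.2056]
ee_rot: [-113.5, 89.8, 160.9]
ft_force: [-0.2, 0.3, -0.8]
width: 0.0486
```

Run:
```python
from h import *
state(); W,T,o=wrist("w8")
```

```text
t 26.3 tcp [ 0.6198 -0.2086  0.2056] jaw deg 4.39 down [-0.003  0.001 -1.   ] w 0.0486 F [-0.2  0.3 -0.8] q [ 30.  36. -20.  86.  14.  61.  11.]
```

View pics/w8.png

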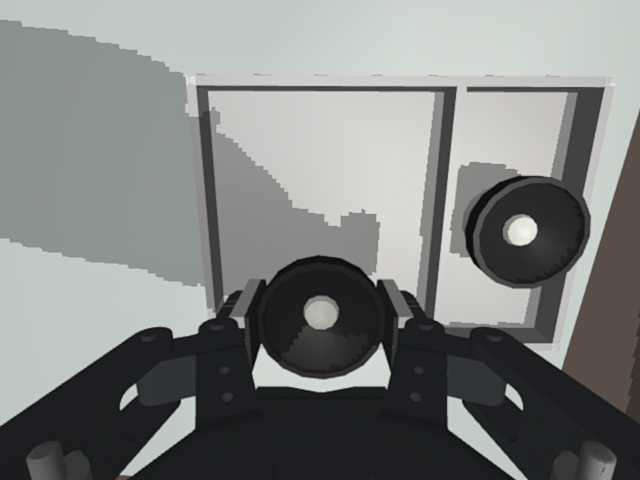

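The driver is held level at (320,315), inside the bay outline, with the driver sample at (528,232). Now lowering it.

Request:
{"op": "apply_moves", "data": {"targets": [[0,0,-0.3,0,0.7],[0,0,-0.25,0,0.7],[0,0,-0.1,0,0.7],[0,0,-0.05,0,0.7],[0,0,0,0,0.7]]}}

```text
time: 26.98
tool_pos: [0.6207, -0.2091, 0.1866]
ee_rot: [130.0, 90.0, 44.4]
ft_force: [-1.2, -0.3, -0.6]
width: 0.0486
```

Request:
{"op": "apply_moves", "data": {"targets": [[0,0,-0.03,0,0.7],[0,0,-0.03,0,0.7],[0,0,0,0,0.7],[0,0,0,0,0.7],[0,0,0,0,0.7]]}}

```text
time: 27.6
tool_pos: [0.6207, -0.2091, 0.1848]
ee_rot: [120.6, 90.0, 35.0]
ft_force: [0.1, 1.2, -2.7]
width: 0.0486
```

```bash
python3 -c "
from h import *
state()"
```

```text
t 27.6 tcp [ 0.6207 -0.2091  0.1848] jaw deg 4.36 down [ 0.  0. -1.] w 0.0486 F [ 0.1  1.2 -2.7] q [ 30.  38. -20.  86.  14.  59.  11.]
```

Request:
{"op": "apply_moves", "data": {"targets": [[0,0,-0.04,0,0.7],[0,0,-0.03,0,0.7],[0,0,-0.03,0,0.7],[0,0,0,0,0.7],[0,0,0,0,0.7]]}}

```text
time: 28.22
tool_pos: [0.6206, -0.2091, 0.1822]
ee_rot: [-47.6, 90.0, -133.2]
ft_force: [-3.8, 1.1, 5.8]
width: 0.0485
```

```bash
python3 -c "
from h import *
state()"
```

```text
t 28.23 tcp [ 0.6206 -0.2091  0.1822] jaw deg 4.36 down [-0. -0. -1.] w 0.0485 F [-3.8  1.1  5.8] q [ 30.  38. -20.  86.  14.  58.  11.]
```

Request:
{"op": "apply_moves", "data": {"targets": [[0,0,0,0,0.4],[0,0,0,0,0.33],[0,0,0,0,0.3],[0,0,0.4,0,0.3],[0,0,0.9,0,0.25]]}}

```text
time: 28.85
tool_pos: [0.6202, -0.209, 0.2205]
ee_rot: [-115.4, 89.9, 158.9]
ft_force: [0.8, -0.9, 0.3]
width: 0.064
```

Request:
{"op": "apply_moves", "data": {"targets": [[0,0,1,0,0.2],[-0.15,0.45,1,0,0.2],[-0.28,0.8,0.3,0,0.2],[-0.36,0.97,0,0,0.2],[-0.36,0.97,0,0,0.2]]}}

```text
time: 29.48
tool_pos: [0.5851, -0.1111, 0.2894]
ee_rot: [-131.6, 89.9, 142.9]
ft_force: [1.1, 0.9, 0.6]
width: 0.0684
```

Request:
{"op": "apply_moves", "data": {"targets": [[-0.36,0.97,0,0,0.2],[-0.36,0.97,0,0,0.2],[-0.36,0.97,0,0,0.2],[-0.36,0.97,0,0,0.2],[-0.36,0.97,0,0,0.2]]}}

```text
time: 30.1
tool_pos: [0.5306, 0.0342, 0.2892]
ee_rot: [-96.2, 89.9, 178.2]
ft_force: [0.7, -0.1, -0.1]
width: 0.068
```

Request:
{"op": "apply_moves", "data": {"targets": [[-0.36,0.97,0,0,0.2],[-0.36,0.97,0,0,0.2],[-0.36,0.97,0,0,0.2],[-0.36,0.97,0,0,0.2],[-0.36,0.97,0,0,0.2]]}}

```text
time: 30.72
tool_pos: [0.4763, 0.1793, 0.2892]
ee_rot: [-69.4, 89.9, -154.9]
ft_force: [0.1, 0.6, 0.3]
width: 0.0682
```

Request:
{"op": "apply_moves", "data": {"targets": [[-0.36,0.97,0,0,0.2],[-0.32,0.84,0,0,0.2],[0,0,0,0,0.2],[0,0,0,0,0.2],[0,0,0,0,0.2]]}}

```text
time: 31.35
tool_pos: [0.4579, 0.2309, 0.2895]
ee_rot: [-25.5, 90.0, -111.2]
ft_force: [-0.1, -0.3, -0.2]
width: 0.0681
```

Run:
```python
from h import *
state(); W,T,o=wrist("w9")
print(fitc(W,.4577,.232,.026,.036,25))
im,d=vision.camera("scene"); cv2.imwrite("pics/s9.png",cv2.resize(im[130:420,90:500,::-1],(800,566),interpolation=cv2.INTER_CUBIC))
Q=world("scene",d); print(fitc(Q,.6206,-.209,.029,.040,25))
```

```text
t 31.35 tcp [0.4579 0.2309 0.2895] jaw deg 4.28 down [-0.    -0.001 -1.   ] w 0.0681 F [-0.1 -0.3 -0.2] q [ -0.  17. -35. 104.  11.  63. -35.]
(array([457.2, 230.6,  24.8]), 1694, 48)
(array([ 619.2, -208.8,   25.1]), 288, 23)
```

View pics/w9.png

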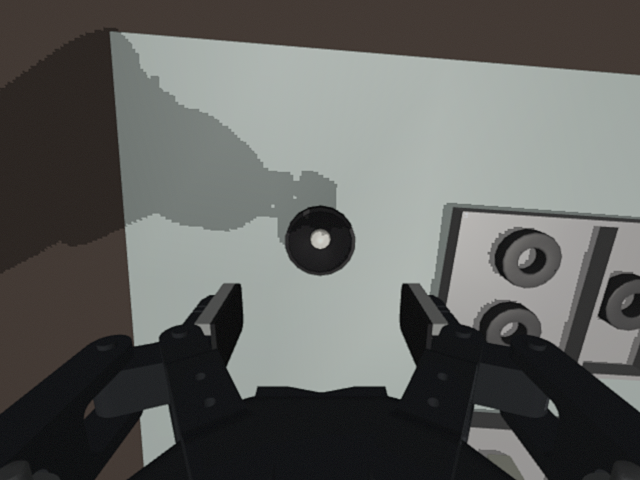

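View pics/s9.png

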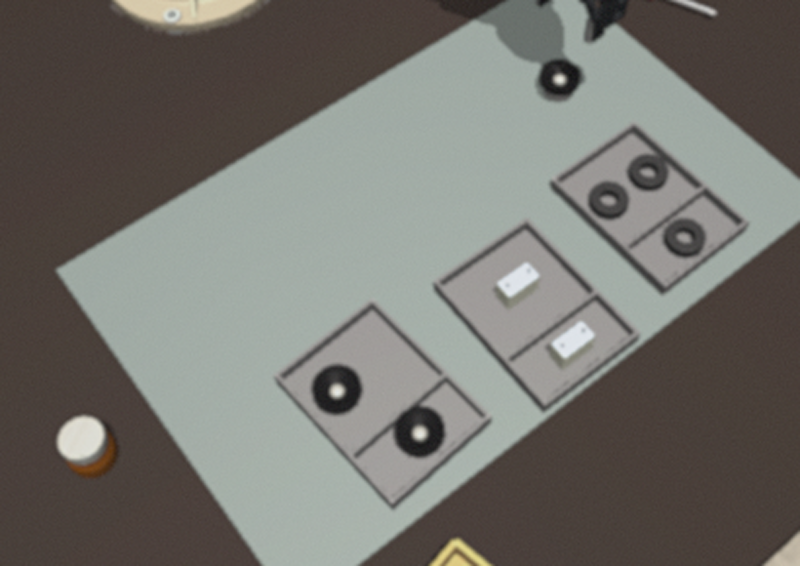

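The first driver stands in the right tray at (337,390) in the scene view. The second driver is between the jaws at (320,240) in the wrist view.

Request:
{"op": "apply_moves", "data": {"targets": [[0,0.02,-0.75,0,0.2],[0,0,-0.95,0,0.2],[0,0,-0.95,0,0.2],[0,0,-0.7,0,0.2],[0,0,-0.36,0,0.2]]}}

```text
time: 32.08
tool_pos: [0.4576, 0.2318, 0.1773]
ee_rot: [-72.3, 89.9, -157.9]
ft_force: [-0.0, -0.0, -0.3]
width: 0.0684
```

Request:
{"op": "apply_moves", "data": {"targets": [[0,0,0,0,0.35],[0,0,0,0,0.7],[0,0,0,0,0.7],[0,0,0,0,0.7],[0,0,0,0,0.7]]}}

```text
time: 32.7
tool_pos: [0.458, 0.2326, 0.1791]
ee_rot: [102.4, 89.9, 16.7]
ft_force: [-0.1, -1.3, 4.7]
width: 0.0486
```

```bash
python3 -c "
from h import *
state()"
```

```text
t 32.7 tcp [0.458  0.2326 0.1791] jaw deg 4.35 down [ 0.001  0.    -1.   ] w 0.0486 F [-0.1 -1.3  4.7] q [ -4.  26. -32. 109.  17.  50. -40.]
```

Request:
{"op": "apply_moves", "data": {"targets": [[0,0,0.4,0,0.7],[0,0,0.8,0,0.7],[0.1,-0.25,0.6,0,0.7],[0.2,-0.5,0,0,0.7],[0.35,-0.8,0,0,0.7]]}}

```text
time: 33.33
tool_pos: [0.4774, 0.1848, 0.2322]
ee_rot: [-30.8, 90.0, -116.4]
ft_force: [1.6, -0.7, -1.3]
width: 0.0482
```

Request:
{"op": "apply_moves", "data": {"targets": [[0.4,-0.95,0,0,0.7],[0.4,-0.95,0,0,0.7],[0.4,-0.95,0,0,0.7],[0.4,-0.95,0,0,0.7],[0.4,-0.95,0,0,0.7]]}}

```text
time: 33.95
tool_pos: [0.5373, 0.0408, 0.2315]
ee_rot: [-71.2, 89.9, -156.9]
ft_force: [1.4, 0.2, -1.0]
width: 0.0486
```

Request:
{"op": "apply_moves", "data": {"targets": [[0.4,-0.95,0,0,0.7],[0.4,-0.95,0,0,0.7],[0.4,-0.95,0,0,0.7],[0.4,-0.95,0,0,0.7],[0.4,-0.95,0,0,0.7]]}}

```text
time: 34.58
tool_pos: [0.5968, -0.1018, 0.2313]
ee_rot: [-80.6, 89.9, -166.4]
ft_force: [0.2, 0.4, -1.2]
width: 0.0483
```

Request:
{"op": "apply_moves", "data": {"targets": [[0.35,-0.8,0,0,0.7],[0.2,-0.5,0,0,0.7],[0.1,-0.3,0,0,0.7],[0,0,0,0,0.7],[0,0,-0.3,0,0.7]]}}

```text
time: 35.2
tool_pos: [0.617, -0.1458, 0.2239]
ee_rot: [99.6, 89.9, 14.1]
ft_force: [-0.3, 0.4, -1.7]
width: 0.0481
```

Request:
{"op": "apply_moves", "data": {"targets": [[0,0,-0.4,0,0.7],[0,0,-0.2,0,0.7],[0,0,0,0,0.7],[0,0,0,0,0.7],[0,0,0,0,0.7]]}}

```text
time: 35.83
tool_pos: [0.6169, -0.1471, 0.2059]
ee_rot: [75.0, 90.0, -10.6]
ft_force: [0.2, 0.0, -1.1]
width: 0.0488
```

Run:
```python
from h import *
state(); W,T,o=wrist("w10")
```

```text
t 35.83 tcp [ 0.6169 -0.1471  0.2059] jaw deg 4.35 down [ 0.001 -0.    -1.   ] w 0.0488 F [ 0.2  0.  -1.1] q [ 27.  34. -23.  89.  15.  60.   4.]
```

View pics/w10.png

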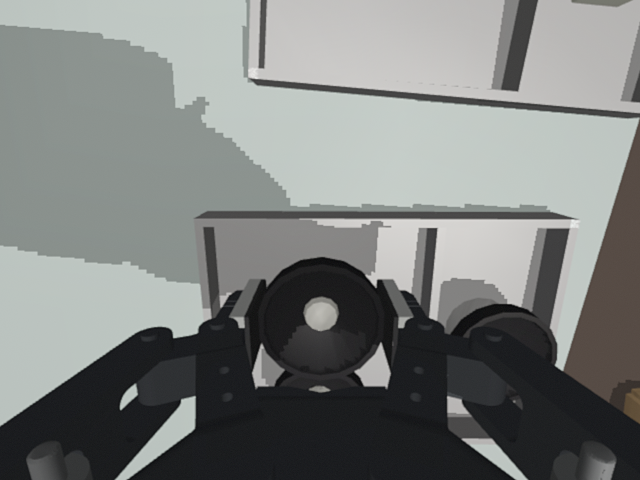

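The second driver is held level at (321,315) in the free half of the bay. The first one shows below it at (318,382). Now lowering it.

Request:
{"op": "apply_moves", "data": {"targets": [[0,0,-0.3,0,0.7],[0,0,-0.25,0,0.7],[0,0,-0.1,0,0.7],[0,0,-0.05,0,0.7],[0,0,-0.03,0,0.7]]}}

```text
time: 36.5
tool_pos: [0.6168, -0.147, 0.1836]
ee_rot: [114.3, 90.0, 28.7]
ft_force: [0.3, -0.6, -1.9]
width: 0.0481
```

Request:
{"op": "apply_moves", "data": {"targets": [[0,0,-0.03,0,0.7],[0,0,-0.03,0,0.7],[0,0,0,0,0.7],[0,0,0,0,0.7],[0,0,0,0,0.7]]}}

```text
time: 37.12
tool_pos: [0.6168, -0.147, 0.1831]
ee_rot: [51.3, 90.0, -34.4]
ft_force: [-5.0, 0.8, 8.7]
width: 0.0488
```

```bash
python3 -c "
from h import *
state()"
```

```text
t 37.12 tcp [ 0.6168 -0.147   0.1831] jaw deg 4.36 down [ 0.001 -0.    -1.   ] w 0.0488 F [-5.   0.8  8.7] q [ 27.  36. -23.  90.  16.  57.   4.]
```

On the floor with 8.7 N of contact. I'll release, rise and back off for a last look.

Request:
{"op": "apply_moves", "data": {"targets": [[0,0,0,0,0.4],[0,0,0,0,0.33],[0,0,0,0,0.3],[0,0,0.4,0,0.3],[0,0,0.9,0,0.25]]}}

```text
time: 37.75
tool_pos: [0.6163, -0.1469, 0.2205]
ee_rot: [-111.6, 89.9, 162.8]
ft_force: [0.8, -0.4, 0.4]
width: 0.064
```

Request:
{"op": "apply_moves", "data": {"targets": [[0,0,1,0,0.2],[-0.3,0,1,0,0.2],[-0.6,0,1,0,0.2],[-0.9,0,0.5,0,0.2],[-1,0,0.5,0,0.2]]}}

```text
time: 38.38
tool_pos: [0.5321, -0.1468, 0.3424]
ee_rot: [72.8, 89.9, -12.8]
ft_force: [0.1, -0.5, -0.5]
width: 0.0678
```

Request:
{"op": "apply_moves", "data": {"targets": [[-1,0,0,0,0.2],[-0.8,0,0,0,0.2],[-0.4,0,0,0,0.2],[0,0,0,0,0.2],[0,0,0,0,0.2]]}}

```text
time: 39.0
tool_pos: [0.4674, -0.1469, 0.3411]
ee_rot: [90.5, 90.0, 4.9]
ft_force: [0.3, -0.0, 0.5]
width: 0.0682
```

Run:
```python
from h import *
state()
for c in ("scene","side"):
    im,d=vision.camera(c)
    a=im[130:420,90:500,::-1] if c=="scene" else im[140:440,150:450,::-1]
    cv2.imwrite(f"pics/{c}_end.png",cv2.resize(a,None,fx=1.95,fy=1.95,interpolation=cv2.INTER_CUBIC))
    Q=world(c,d).reshape(-1,3)
    for n,x,y,ro,ri,top in [("dr1",.6206,-.209,25,18,.034),("dr2",.6168,-.147,25,18,.034),("ringA",.6164,.226,22.5,10,.018),("ringB",.6163,.164,22.5,10,.018),("cap",.6395,.009,11,0,.034)]:
        rr=np.hypot(Q[:,0]-x,Q[:,1]-y)*1000; s=Q[(rr<ro-3)&(rr>=ri+3 if ri>0 else rr>=0)&(abs(Q[:,2]-top)<.006)]
        if len(s)<10: print(c,n,len(s)); continue
        A=np.c_[s[:,:2]-s[:,:2].mean(0),np.ones(len(s))]; k=np.linalg.lstsq(A,s[:,2],rcond=None)[0]
        print(c,n,"n",len(s),"z",round(np.median(s[:,2]),4),"tilt",round(np.hypot(k[0],k[1]),3), fitc(Q,x,y,.029,.040,25)[0] if n[0]=="d" else "")
    for q in ("screwdriver","jar"):
        for x in vision.cut_out(q,c)[:1]: print(c,q,round(x["score"],2),np.round(x["rect"]))
```

```text
t 39.0 tcp [ 0.4674 -0.1469  0.3411] jaw deg 4.38 down [ 0.001  0.    -1.   ] w 0.0682 F [ 0.3 -0.   0.5] q [ 38.  10. -26. 104.   5.  68.  14.]
scene dr1 n 28 z 0.0329 tilt 0.058 [ 620.3 -200.7   31.7]
scene dr2 n 38 z 0.0324 tilt 0.069 [ 618.2 -156.2   30.9]
scene ringA n 109 z 0.018 tilt 0.026 
scene ringB n 110 z 0.0184 tilt 0.013 
scene cap n 40 z 0.034 tilt 0.115 
scene screwdriver 0.68 [423. 123.  54.  26.]
scene jar 0.85 [135. 359.  30.  31.]
side dr1 3
side dr2 n 10 z 0.0314 tilt 0.099 [ 621.9 -154.8   32.4]
side ringA n 109 z 0.0171 tilt 0.036 
side ringB n 90 z 0.0169 tilt 0.026 
side cap n 16 z 0.0324 tilt 0.168 
side screwdriver 0.66 [252. 250.  80.  43.]
side jar 0.65 [332. 162.  14.  21.]
```

View pics/scene_end.png

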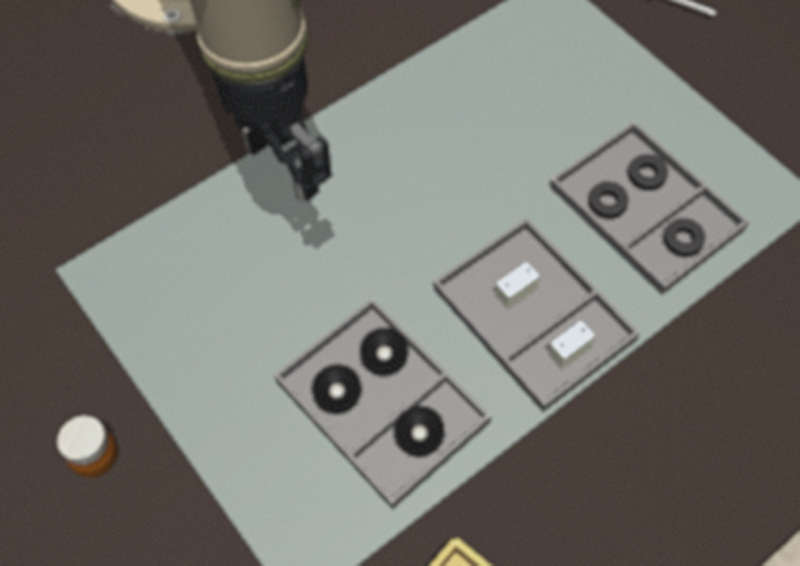

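View pics/side_end.png

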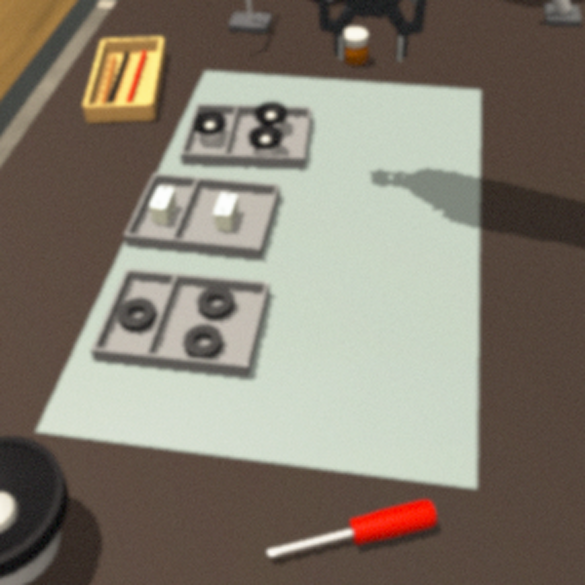

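All five parts are in place. The capacitor tilt fits (0.115 and 0.168) come from very few, noisy points, so I'll check from closer with the wrist camera.

Request:
{"op": "apply_moves", "data": {"targets": [[0.5,0,0,0,0.2],[1,0,0,0,0.2],[1,0,0,0,0.2],[1,0,0,0,0.2],[1,0,0,0,0.2]]}}

```text
time: 39.92
tool_pos: [0.6036, -0.1469, 0.3404]
ee_rot: [158.9, 90.0, 73.2]
ft_force: [-0.4, 0.4, -0.2]
width: 0.0683
```

Request:
{"op": "apply_moves", "data": {"targets": [[0.5,0,0,0,0.2],[0,0,-0.5,0,0.2],[0,0,0,0,0.2],[0,0,0,0,0.2],[0,0,0,0,0.2]]}}

```text
time: 40.55
tool_pos: [0.6165, -0.1472, 0.3264]
ee_rot: [54.6, 90.0, -31.1]
ft_force: [0.2, 0.0, 0.5]
width: 0.0683
```

Run:
```python
from h import *
state(); W,T,o=wrist("w11"); Q=W.reshape(-1,3); Q=Q[np.isfinite(Q[:,0])]
def fit(s):
    for _ in range(3):
        m=s[:,:2].mean(0); A=np.c_[s[:,:2]-m,np.ones(len(s))]; k=np.linalg.lstsq(A,s[:,2],rcond=None)[0]; e=abs(A@k-s[:,2]); s=s[e<.0015]
    return len(s),np.round(s.mean(0),4),round(np.hypot(k[0],k[1]),3)
s=Q[(abs(Q[:,0]-.6395)<.009)&(abs(Q[:,1]-.009)<.019)&(abs(Q[:,2]-.034)<.005)]; print("cap",fit(s) if len(s)>20 else len(s))
for x,y in [(.6206,-.209),(.6168,-.147)]:
    rr=np.hypot(Q[:,0]-x,Q[:,1]-y); s=Q[(rr<.026)&(rr>.0215)&(abs(Q[:,2]-.034)<.005)]; print("dr",fit(s) if len(s)>20 else len(s))
```

```text
t 40.55 tcp [ 0.6165 -0.1472  0.3264] jaw deg 4.33 down [ 0.001 -0.    -1.   ] w 0.0683 F [0.2 0.  0.5] q [ 29.  28. -26.  82.  12.  72.   6.]
cap (1004, array([0.6396, 0.0026, 0.0337]), np.float64(0.003))
dr (577, array([ 0.6206, -0.2113,  0.0336]), np.float64(0.0))
dr (570, array([ 0.6177, -0.1507,  0.0335]), np.float64(0.011))
```

View pics/w11.png

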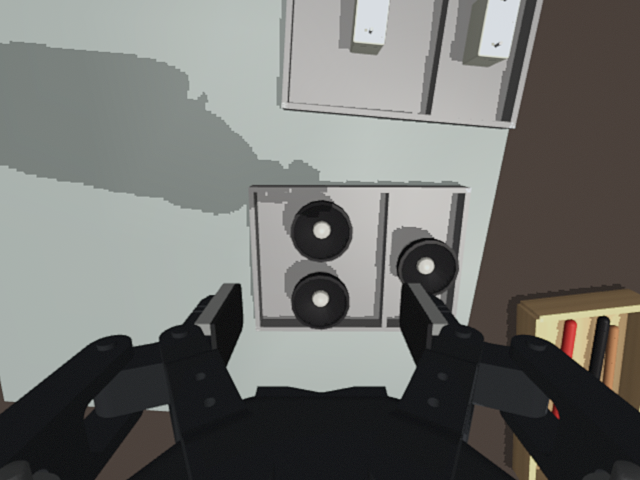

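The wrist picture shows both drivers standing flat in the bay at (321,231) and (320,300). The capacitor stands at (370,20) in its tray. All tops are level, at the expected height of about 34 mm, and the robot touches nothing.

```bash
python3 -c "
from h import *
print(job.hand_in()); state()"
```

```text
the job is handed in; nothing more can be done
None
the job is handed in; nothing more can be done
```

All five parts are in their trays and I handed the job in at about 40.6 s of the 112 s allowed. Both drivers are in the right tray, the capacitor is in the middle one and both rings are in the left one. Each was set down on the floor before release and the arm was clear at the end. `hand_in` reports no verdict, so success isn't confirmed.

**Height and tilt:** In the last wrist picture the capacitor and driver tops are at about 34 mm, as expected, with tilts of 0.011 rad or less. The scene and side views put the ring tops at 17–18 mm (18 expected), with tilts of 0.04 rad or less.

**Checks that disagreed:**
- The scene and side cameras gave capacitor tilts of 0.115 and 0.168 rad, and driver tilts up to 0.10 rad. Those fits used only 10–40 noisy points, and the wrist camera, with over 500 points per part, contradicted them.
- In the side view, the last screwdriver detection actually landed on a tray.

**Bystanders:** The jar and screwdriver were not touched. The jar was within about 2 pixels of where it started, and the screwdriver looked unmoved in both views.

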